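# Open the push-and-turn safety cap of the flat-sided jug

## Robot

A 6-joint arm with a two-finger parallel gripper is mounted at the origin on the work surface. World frame = base frame: x ahead of the robot, y to its left, z up, the work surface at z = 0. Lengths are in m, angles in rad, forces in N, time in s.
With the tool pointing down it reaches from about 0.4 to 0.825 m from the base axis. Payload 7 kg.
Tool frame: the origin (TCP) lies at the centre of the arm's flange, where the gripper is bolted on; the fingertips stand 178 mm ahead of it and the grasp point (between the pads) lies 159 mm ahead of it; z points along the fingers, y is the direction in which the jaws open and shut (so a half turn about z gives the same grasp; the last joint's range is limited). The gripper opens to 88 mm and grips with 3 to 60 N. Pads are 19 mm wide; open, the fingers measure 130 mm over their backs; the gripper's body (78 mm by 193 mm) begins 47 mm behind the grasp point.
Start: joints at [1.575, 0.359, 0.012, 0, -1.224, -0.288], TCP at [0.189, 0.648, 0.405] pointing down, gripper open.
Joint ranges: [-3.07, 3.07], [-1.43, 2.12], [-1.02, 1.25], [-3.03, 1.67], [-3.05, -0], [-3.03, 3.03]. Speed limits (rad/s): [2.39, 2.39, 3.01, 3.14, 3.14, 3.14].

## Interface

Orientations are given as [roll, pitch, yaw] about the fixed x, y, z axes, in that order (R = Rz(yaw) Ry(pitch) Rx(roll)).
In Python, from station import * gives the robot as it stands.
- The arm moves only by the tool send_rows, never from a script. Its argument "motion" is a list of rows, each an object with "offset": the shift along the tool's x, y, z in cm, a list of three; "turn": the turn about the tool's z in degrees. In form: [{"offset": [x, y, z], "turn": turn}, ...]. A call has 1 to 8 rows; each row is the pose to reach, as a shift and turn from the pose commanded when the call began, along the tool's axes at that moment; what a row does not reach only later rows make up. A row lasts 1/10 s, in which the tool goes at most 50 mm and 8.59 degrees, less where a joint would pass 70% of its speed; a pose out of reach is approached as far as the arm can. A call with a gripper value outside its range is refused whole. "hand" is the opening, from -1 (shut) to 1 (fully open), set as the call begins (left out, the last holds). The fingers move at their own pace and stop on an object; "squeeze" is the grip in N (left out, the last holds). Time passes only in rows, so rows that repeat a pose let the fingers close. It gives the time, the measured TCP pose, the force and the opening at its end, in the units of the state.
- get_state(): the state, without advancing time (a new reading comes with each control period).
- grab_frame(name): name is "scene" or "top" or "wrist"; returns a dict with "frame" (420x560x3 uint8, blue, green, red), "range_z" (420x560 float32, m along the optical axis (not along the pixel's ray), 0 where there is no reading), "vertical_fov" (degrees; the focal length in pixels is half the picture's height over the tangent of half this angle, whatever the lens; pixels are square), "cx", "cy" (the principal point, pixels), "cam_to_world" (4x4, takes a point from camera to world coordinates). Camera axes: x right, y up, looking along -z (the intrinsics and any distortion apply to the point x, -y, -z); pixel columns grow to the right and rows downward; lengths in m; the calibration is good to about 2 mm. A picture is of the moment at which its call begins.
- job_done(): hands the job in, once; it reports no verdict.
The state is a dict: "t": time; "q": joint angles; "qd": joint speeds; "joint_efforts": joint torques, N m; "eef_pos": TCP position; "ee_rot": TCP orientation; "force": force on the tool from outside, world axes, zero at the start; "moment": the same for the moment, N m; "width": finger opening in m.
Only numpy, scipy, OpenCV 4.12 (cv2) and the standard library are available. Lean on these libraries where they do the work, as an engineer would, in place of code of your own. Each camera call takes 0.05 s, during which the arm holds its last target. There are 200 camera calls.

## Task

Two thinner jugs with the same black safety cap stand on the workshop bench. Open the cap of the flat-sided, box-shaped jug: press it down firmly and, while it is down, turn it anticlockwise (seen from above) until it stops, then let it spring back up and let go. Leave the round jug's cap locked.

Things in the scene. Friction and masses are not known exactly. Their poses are not given: they have to be found in the camera images.
- flatjug_cap_knob (a point): (mm) Centre of the round knob (36 across, 30 high) on the black cap to open (disc under it 76 across, 22 thick). It lies on the turning axis, 15 above the disc's flat top, 199 above the bench when up; sinks and turns with the cap. z up, x along the thin rib on the knob's top. Fingertips standing on the disc, closed on the knob, press and turn it. White box jug 130 x 200 x 150, fixed, handle beside cap.
- flatjug_cap (a joint): Turn of the flat-sided jug's cap in rad, growing anticlockwise from above: 0 to 0.1 when locked, 1.3 (75 degrees) at the open stop. With the cap up it has only about 0.12 of play; it passes the lock only while pressed down, and from about 0.75 on it is past the lock and can rise again. Once pressed it turns easily (under 0.3 N m; a grip of 25 N or more holds).
- flatjug_press (a joint): How far that cap is pressed down, in m: 0 is up, 0.012 fully down. The spring takes 4 N to start, about 10 N at 0.007 and 15 N fully down. Keep it 0.008 or more down while turning past the lock (0.009 to 0.011 is best). Let go past the lock it springs back to 0; let go inside the lock it stays caught part-way.
- roundjug_cap (a joint): Turn, in rad, of the cap on the other jug: round, white, 140 mm across, 185 mm high, sloping shoulders, no handle, fixed to the bench. Same kind of cap, on the middle of the jug; its knob's centre is 234 mm above the bench. 0 to 0.1 when locked: leave it so.
Not all that is in view belongs to the job. What is shaped like the part that bears roundjug_cap but purple is not meant. What is shaped like the part that bears flatjug_cap_knob but yellow is not meant.

How it is judged:
At the end, for the whole second after the job is handed in: The flat-sided jug's cap is turned at least 1.08 rad (62 degrees) of its 75 and is up again (pressed in less than 2.5 mm); the round jug's cap is still locked (below 0.3 rad) (value of joint flatjug_cap above 1.08 rad and value of joint flatjug_press below 0.0025 m and value of joint roundjug_cap below 0.3 rad); the robot touches nothing.
It fails at once if the round jug's cap is turned past its lock (value of joint roundjug_cap above 0.3 rad).
It also fails if it takes over 35 s, if anything falls off the work surface, if the arm or the gripper's body presses on something with over 40 N, if the wrist force passes 120 N, or if a joint passes its speed limit or range.

## Working session

There is one attempt and no reset: what is moved stays moved. The work goes in short steps, Python scripts to look and compute and a tool call to move; the robot and the scene stay as the last step left them, time stands still between calls to the robot, and variables do not carry over. Pictures are saved under pics/ and viewed, about 8 in all and at most 12, crops included, and the job is handed in when it is done.

Besides the shell and the picture viewer there is one more tool, called after ">>>" as name([rows], argument=value, ...), one row to a line, values as JSON. send_rows: Moves the arm, as the interface text tells. Its arguments: {"type":"object","properties":{"motion":{"type":"array"},"hand":{"type":"number"},"squeeze":{"type":"number"}},"required":["motion"]}

```bash
mkdir -p pics
cat > h.py <<'E'
from station import *
import numpy as np, cv2
def K(g):
    h=g['frame'].shape[0]; f=h/2/np.tan(np.radians(g['vertical_fov'])/2); return f
def pts(g):
    f=K(g); h,w=g['range_z'].shape; v,u=np.mgrid[:h,:w]; z=g['range_z']
    p=np.stack([(u-g['cx'])/f*z,-(v-g['cy'])/f*z,-z,np.ones_like(z)],-1)
    return (p@np.array(g['cam_to_world']).T)[...,:3]
E
python3 - <<'E'
from h import *
ims=[]
for n in ("scene","top"):
    g=grab_frame(n); np.savez(f'{n}.npz',**{k:np.array(v) for k,v in g.items()})
    print(n,{k:v for k,v in g.items() if k not in('frame','range_z')})
    cv2.imwrite(f'pics/{n}1.png',g['frame'])
print(get_state())
E
```

```text
scene {'vertical_fov': 55.55338729255529, 'cx': 285.22710698047894, 'cy': 211.48717223159915, 'cam_to_world': array([[-9.29264566e-01,  3.51429559e-01, -1.13862334e-01,
         3.55170614e-01],
       [-3.69414121e-01, -8.83388575e-01,  2.88370998e-01,
         2.49452015e-01],
       [ 7.57407689e-04,  3.10035305e-01,  9.50724743e-01,
         9.83787374e-01],
       [ 0.00000000e+00,  0.00000000e+00,  0.00000000e+00,
         1.00000000e+00]])}
top {'vertical_fov': 42.197306290342354, 'cx': 276.55428111457115, 'cy': 196.06108564486925, 'cam_to_world': array([[ 0.02564522,  0.98228121, -0.18565008,  0.26982715],
       [-0.99946339,  0.02140821, -0.02479164, -0.01691465],
       [-0.02037793,  0.18618625,  0.98230312,  1.18701836],
       [ 0.        ,  0.        ,  0.        ,  1.        ]])}
{'t': 0.1, 'q': array([ 1.57506447e+00,  3.59311551e-01,  1.11890745e-02, -2.97618636e-04,
       -1.22409997e+00, -2.88121004e-01]), 'qd': array([-0.00174936, -0.00048338,  0.00115918,  0.00378855, -0.00191366,
       -0.00075647]), 'joint_efforts': array([-2.76728402e-03, -5.84166241e+01,  2.93752223e+01,  7.01568246e+00,
        1.01747538e-02, -5.72228737e-05]), 'eef_pos': array([0.18898069, 0.64783928, 0.40383735]), 'ee_rot': array([ 3.14014581e+00, -1.37003101e-04, -2.83954091e-01]), 'force': array([0.07193953, 0.35393738, 0.57371352]), 'moment': array([0.05005487, 0.00649654, 0.01772419]), 'width': 0.08774511637483864}
```

View pics/scene1.png

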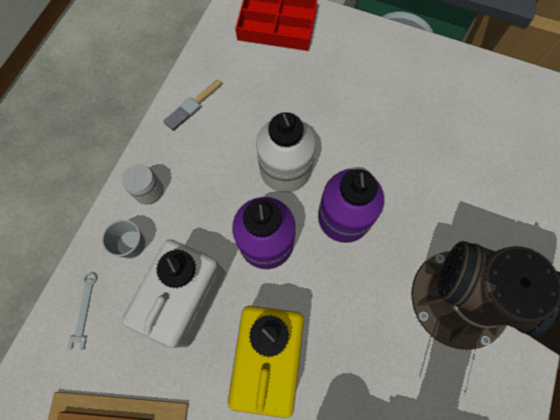

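View pics/top1.png

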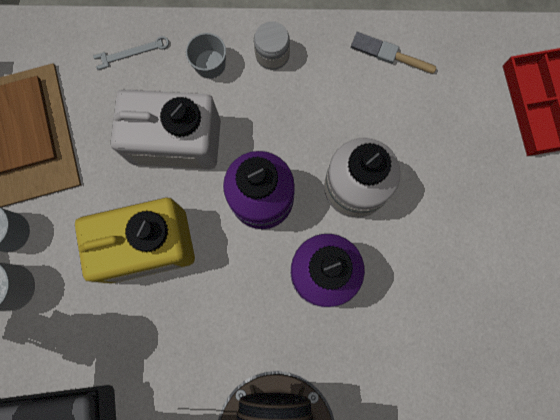

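The white box jug is the target: its cap is at about (181,117) in top and (177,267) in scene, with the rib running up-right in top. The purple and yellow jugs are decoys, and the white round jug stands at (369,163) in top.

Run:
```python
from h import *
for n,(u,v) in (("top",(181,117)),("scene",(177,267))):
    g=dict(np.load(n+'.npz')); P=pts(g); F=g['frame'].max(-1); r=30
    Q=P[v-r:v+r,u-r:u+r].reshape(-1,3); f=F[v-r:v+r,u-r:u+r].ravel(); zz=g['range_z'][v-r:v+r,u-r:u+r].ravel()
    dark=(f<75)&(zz>0)
    print(n,'hist',np.histogram(Q[dark,2],bins=np.arange(.12,.24,.01)))
    for lo,hi in((.178,.19),(.207,.222)):
        m=(Q[:,2]>lo)&(Q[:,2]<hi)&(dark|(lo>.2)); q=Q[m]
        if len(q)>5:
            c,rad=cv2.minEnclosingCircle(q[:,:2].astype(np.float32)); print(lo,len(q),q.mean(0),np.array(c),rad)
    # ray-cast dark blob centroid to z=.175
    m=((F<75)*255).astype(np.uint8); k,lab,st,ce=cv2.connectedComponentsWithStats(m)
    l=np.bincount(lab[v-15:v+15,u-15:u+15].ravel())[1:].argmax()+1; ctr=ce[l]
    # rib: bright px inside disc
    crop=g['frame'][v-30:v+30,u-30:u+30]; cv2.imwrite(f'pics/crop_{n}.png',cv2.resize(crop,None,fx=7,fy=7,interpolation=cv2.INTER_CUBIC))
    R=g['cam_to_world'];ff=K(g)
    def ray(p,z):
        d=R[:3,:3]@np.array([(p[0]-g['cx'])/ff,-(p[1]-g['cy'])/ff,-1]);return R[:3,3]+d*(z-R[2,3])/d[2]
    print('blob',st[l],ctr,ray(ctr,.18))
    yy,xx=np.mgrid[:420,:560]; rb=(F>95)&(np.hypot(xx-u,yy-v)<13)
    q=np.array([ray(p,.216) for p in zip(xx[rb],yy[rb])]); print('rib n',len(q))
    if len(q)>5:
        vx,vy,x0,y0=cv2.fitLine(q[:,:2].astype(np.float32),cv2.DIST_L2,0,.01,.01).ravel(); print('rib',np.degrees(np.arctan2(vy,vx)),x0,y0)
a=cv2.imread('pics/crop_top.png');b=cv2.imread('pics/crop_scene.png');cv2.imwrite('pics/crops.png',cv2.resize(np.hstack([a,b]),(800,400)))
```

```text
top hist (array([  8,  26,  18,  22,  37,  64, 811,  58,  39, 250,   1]), array([0.12, 0.13, 0.14, 0.15, 0.16, 0.17, 0.18, 0.19, 0.2 , 0.21, 0.22,
       0.23]))
0.178 827 [0.60951612 0.1976916  0.18610651] [0.61368793 0.19955832] 0.039704035967588425
0.207 285 [0.61267779 0.20022882 0.21446848] [0.61334282 0.20117143] 0.018642608076334
blob [ 160   97   42   41 1254] [180.49043062 116.75358852] [0.61297583 0.19930775 0.18      ]
rib n 0
scene hist (array([  6,   6,   0,   9,  10,  41, 791,  30,  28, 242,   0]), array([0.12, 0.13, 0.14, 0.15, 0.16, 0.17, 0.18, 0.19, 0.2 , 0.21, 0.22,
       0.23]))
0.178 802 [0.60822947 0.20059857 0.18566231] [0.61245662 0.19875194] 0.039197131991386414
0.207 268 [0.61238273 0.20010833 0.21378656] [0.61358351 0.19941235] 0.018153244629502296
blob [ 157  249   39   39 1142] [176.14098074 268.18126095] [0.61217115 0.19962753 0.18      ]
rib n 0
```

View pics/crops.png

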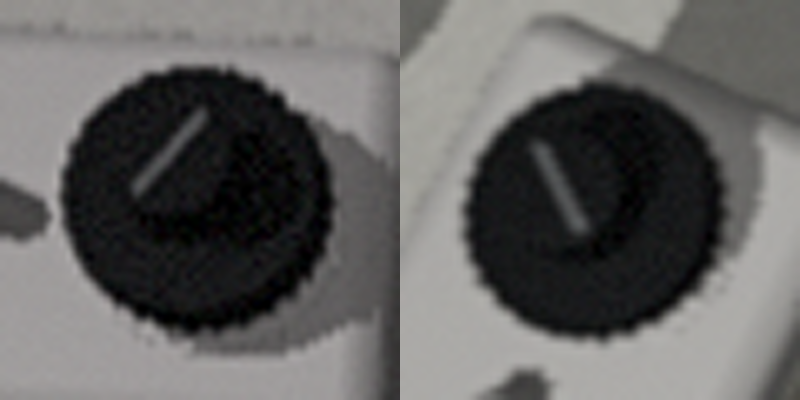

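>>> send_rows([
  {"offset":[0,0,-4],"turn":0},
  {"offset":[0,0,-8],"turn":0},
  {"offset":[4.1,2.4,-8],"turn":0},
  {"offset":[8.2,4.8,-8],"turn":0},
  {"offset":[12.3,7.2,-8],"turn":0},
  {"offset":[16.4,9.6,-8],"turn":0},
  {"offset":[20.5,12,-8],"turn":0},
  {"offset":[24.6,14.4,-8],"turn":0},
], hand=0.6, squeeze=40)

```text
t: 0.9
eef_pos: [0.3857, 0.4392, 0.4845]
ee_rot: [3.141, 0.0, -0.283]
force: [0.4, 0.5, 1.1]
width: 0.0702
```

>>> send_rows([
  {"offset":[4.1,2.4,0],"turn":8},
  {"offset":[8.2,4.8,0],"turn":16},
  {"offset":[12.3,7.2,0],"turn":24},
  {"offset":[16.4,9.6,0],"turn":32},
  {"offset":[20.5,12,0],"turn":40},
  {"offset":[24.6,14.4,0],"turn":48},
  {"offset":[28.6,16.7,0],"turn":56},
  {"offset":[28.6,16.7,0],"turn":64},
])

```text
t: 1.7
eef_pos: [0.6155, 0.1966, 0.4832]
ee_rot: [3.14, -0.002, -1.411]
force: [0.2, 1.1, -0.4]
width: 0.0701
```

>>> send_rows([
  {"offset":[0,0,0],"turn":8},
  {"offset":[0,0,0],"turn":16},
  {"offset":[0,0,0],"turn":24},
  {"offset":[0,0,0],"turn":32},
  {"offset":[0,0,0],"turn":40},
  {"offset":[0,0,0],"turn":46},
  {"offset":[0,0,0],"turn":46},
  {"offset":[0,0,0],"turn":46},
])

```text
t: 2.5
eef_pos: [0.6126, 0.2004, 0.4843]
ee_rot: [3.141, -0.001, -2.201]
force: [0.8, 0.0, -0.4]
width: 0.0703
```

```bash
cat > look.py <<'E'
from h import *
import sys
g=grab_frame('wrist'); np.savez('wrist.npz',**{k:np.array(v) for k,v in g.items()}); cv2.imwrite(sys.argv[1],g['frame'])
s=get_state(); print(s['t'],s['eef_pos'],np.degrees(s['ee_rot']),s['force'],s['width'],s['q'])
P=pts(g); d=(g['frame'].max(-1)<75)&(np.hypot(P[...,0]-.613,P[...,1]-.2)<.06)&(g['range_z']>0)
for lo,hi in((.178,.19),(.207,.222)):
    q=P[d&(P[...,2]>lo)&(P[...,2]<hi)]
    if len(q)>9: print(lo,len(q),cv2.minEnclosingCircle(q[:,:2].astype(np.float32)),np.median(q[:,2]))
# handle of the jug: white points near, height
q=P[(g['frame'].min(-1)>90)&(np.hypot(P[...,0]-.613,P[...,1]-.2)<.12)&(P[...,2]>.155)]
if len(q): print('white high',q.min(0),q.max(0))
from scipy.spatial.transform import Rotation as Ro
R=Ro.from_euler('xyz',s['ee_rot']).as_matrix(); print('to go, tool axes cm',100*R.T@(np.array([.6127,.1998,.184+.178])-s['eef_pos']))
E
python3 look.py pics/w1.png
```

```text
2.55 [0.61263862 0.20046386 0.48440555] [ 1.79988205e+02 -2.29183608e-02 -1.26091926e+02] [ 0.47235382 -0.12492986 -0.58257575] 0.07009683740052966 [ 6.18333929e-01  2.71821865e-01  6.77517994e-02 -6.98915454e-05
 -1.36717089e+00 -1.24824277e+00]
0.178 3589 ((0.6161657571792603, 0.19985045492649078), 0.039335716515779495) 0.18636999338129367
0.207 1264 ((0.6161850094795227, 0.19956551492214203), 0.01796368882060051) 0.2142748048327056
white high [0.56030112 0.13734547 0.15642495] [0.65533494 0.31452138 0.46469772]
to go, tool axes cm [ 0.04513299 -0.04658617 12.24056486]
```

View pics/w1.png

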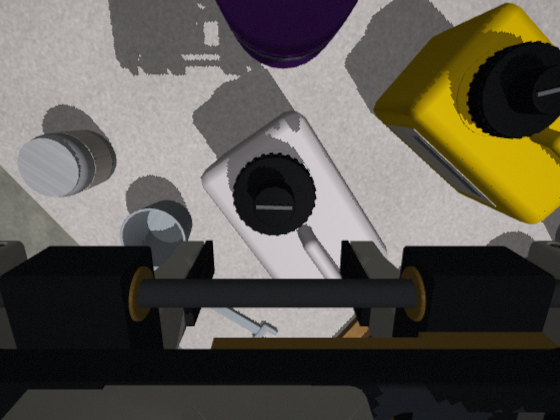

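The wrist view shows the cap centred at about (274,193), between the jaws. The handle at (305,235) onward lies some 54° away from the jaw line.

>>> send_rows([
  {"offset":[0,-0.1,4],"turn":0},
  {"offset":[0,-0.1,8],"turn":0},
  {"offset":[0,-0.1,10],"turn":0},
  {"offset":[0,-0.1,11],"turn":0},
  {"offset":[0,-0.1,11.6],"turn":0},
  {"offset":[0,-0.1,11.9],"turn":0},
  {"offset":[0,-0.1,11.9],"turn":0},
])

```text
t: 3.25
eef_pos: [0.6137, 0.2, 0.3664]
ee_rot: [-3.141, 0.001, -2.203]
force: [0.6, -0.2, 0.3]
width: 0.0702
```

>>> send_rows([
  {"offset":[0,0,0.1],"turn":0},
  {"offset":[0,0,0.2],"turn":0},
  {"offset":[0,0,0.3],"turn":0},
  {"offset":[0,0,0.3],"turn":0},
])

```text
t: 3.65
eef_pos: [0.6136, 0.2, 0.3635]
ee_rot: [-3.141, 0.001, -2.203]
force: [-0.0, 0.5, 4.6]
width: 0.0702
```

>>> send_rows([
  {"offset":[0,0,0],"turn":0},
  {"offset":[0,0,0],"turn":0},
  {"offset":[0,0,0],"turn":0},
  {"offset":[0,0,0],"turn":0},
  {"offset":[0,0,0],"turn":0},
  {"offset":[0,0,0],"turn":0},
], hand=-1, squeeze=40)

```text
t: 4.25
eef_pos: [0.614, 0.1995, 0.3631]
ee_rot: [-3.14, 0.0, -2.204]
force: [3.5, -2.2, 4.6]
width: 0.0351
```

>>> send_rows([
  {"offset":[0,-0.05,0.3],"turn":0},
  {"offset":[0,-0.1,0.6],"turn":0},
  {"offset":[0,-0.1,0.9],"turn":0},
  {"offset":[0,-0.1,1.0],"turn":0},
  {"offset":[0,-0.1,1.0],"turn":0},
])

```text
t: 4.75
eef_pos: [0.6143, 0.1993, 0.3539]
ee_rot: [-3.141, 0.001, -2.203]
force: [-2.1, -0.4, 12.5]
width: 0.0355
```

>>> send_rows([
  {"offset":[0,0,0.05],"turn":-5},
  {"offset":[0,0,0.05],"turn":-10},
  {"offset":[0,0,0.05],"turn":-15},
  {"offset":[0,0,0.05],"turn":-20},
  {"offset":[0,0,0.05],"turn":-25},
  {"offset":[0,0,0.05],"turn":-30},
  {"offset":[0,0,0.05],"turn":-35},
  {"offset":[0,0,0.05],"turn":-40},
])

```text
t: 5.55
eef_pos: [0.6143, 0.1991, 0.3537]
ee_rot: [-3.14, -0.0, -1.502]
force: [-1.7, -1.2, 13.0]
width: 0.0355
```

```bash
python3 -c "
from h import *
s=get_state(); print(s)"
```

```text
{'t': 5.55, 'q': array([ 6.15201953e-01,  3.45401018e-01, -1.27966777e-01,  7.01504025e-04,
       -1.09646025e+00, -5.46469029e-01]), 'qd': array([ 1.39720063e-03,  7.19870772e-04,  7.33226967e-04, -1.25853423e-03,
        1.26589868e-03,  8.66244368e-01]), 'joint_efforts': array([  0.61942611, -47.80785084,  24.01674449,   4.71114099,
         1.16491288,  -1.37439072]), 'eef_pos': array([0.61428447, 0.19909615, 0.35369934]), 'ee_rot': array([-3.14044101e+00, -3.02992892e-05, -1.50174331e+00]), 'force': array([-1.72242979, -1.20363841, 13.03774171]), 'moment': array([-0.54363331,  0.95495634, -0.10416547]), 'width': 0.03547699405832929}
```

Still pressed at about 13 N. I'll continue to the stop.

>>> send_rows([
  {"offset":[0,0,0],"turn":-5},
  {"offset":[0,0,0],"turn":-10},
  {"offset":[0,0,0],"turn":-15},
  {"offset":[0,0,0],"turn":-20},
  {"offset":[0,0,0],"turn":-25},
  {"offset":[0,0,0],"turn":-30},
  {"offset":[0,0,0],"turn":-34},
  {"offset":[0,0,0],"turn":-34},
])

```text
t: 6.35
eef_pos: [0.6144, 0.199, 0.3538]
ee_rot: [-3.141, -0.001, -0.91]
force: [-1.6, -2.0, 14.1]
width: 0.0352
```

```bash
python3 -c "
from h import *
s=get_state(); print(s['eef_pos'],s['ee_rot'],s['force'],s['moment'])"; python3 look.py pics/w2.png
```

```text
[0.61440277 0.19896053 0.35376341] [-3.14058212e+00 -9.24616490e-04 -9.09983077e-01] [-1.60124428 -2.04083658 14.06228866] [-0.79050733  0.70579942 -0.3545178 ]
6.4 [0.61442976 0.19894931 0.35378151] [-1.79937497e+02 -5.33769358e-02 -5.22437108e+01] [-1.71712115 -2.69978835 12.86992021] 0.0355771222976756 [ 6.14955269e-01  3.45411121e-01 -1.27873033e-01  9.92287245e-04
 -1.09638155e+00  4.35640043e-02]
0.178 734 ((0.6269259452819824, 0.195105642080307), 0.027617353945970535) 0.1842951748093925
0.207 406 ((0.6209564208984375, 0.19371339678764343), 0.027353331446647644) 0.21525464078783635
white high [0.55069082 0.11538617 0.15509691] [0.70733034 0.24005033 0.33415948]
to go, tool axes cm [-0.17240604  0.08377411 -0.82210147]
```

View pics/w2.png

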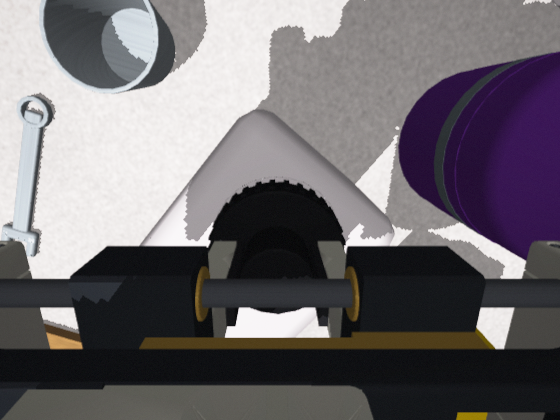

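The fingers hold the knob at about (272,270), well past the lock, with the handle clear of the jaws. Now I'll let the cap rise, open, and go up.

>>> send_rows([
  {"offset":[0,0,-0.3],"turn":-2},
  {"offset":[0,0,-0.6],"turn":-2},
  {"offset":[0,0,-0.9],"turn":-2},
  {"offset":[0,0,-1.0],"turn":-2},
  {"offset":[0,0,-1.0],"turn":-2},
])

```text
t: 6.9
eef_pos: [0.6145, 0.1989, 0.3626]
ee_rot: [-3.141, -0.0, -0.879]
force: [2.2, -1.7, 5.7]
width: 0.0355
```

>>> send_rows([
  {"offset":[0,0,0],"turn":0},
  {"offset":[0,0,0],"turn":0},
  {"offset":[0,0,0],"turn":0},
  {"offset":[0,0,0],"turn":0},
  {"offset":[0,0,-0.5],"turn":0},
  {"offset":[0,0,-2],"turn":0},
  {"offset":[0,0,-5],"turn":0},
  {"offset":[0,0,-9],"turn":0},
], hand=0.6)

```text
t: 7.7
eef_pos: [0.6135, 0.1993, 0.4503]
ee_rot: [3.136, 0.002, -0.877]
force: [1.5, 1.0, 0.5]
width: 0.0701
```

>>> send_rows([
  {"offset":[0,0,-3],"turn":0},
  {"offset":[0,0,-3],"turn":0},
  {"offset":[0,0,-3],"turn":0},
])

```text
t: 8.0
eef_pos: [0.6139, 0.1994, 0.4821]
ee_rot: [-3.141, 0.001, -0.877]
force: [0.2, -0.3, -1.1]
width: 0.0703
```

```bash
python3 look.py pics/w3.png
python3 - <<'E'
from h import *
g=dict(np.load('wrist.npz')); F=g['frame'].max(-1); P=pts(g)
m=(np.hypot(P[...,0]-.6145,P[...,1]-.2)<.016)&(P[...,2]>.205)&(P[...,2]<.225)
t=np.percentile(F[m],60)+25; q=P[m&(F>t)]
vx,vy=cv2.fitLine(q[:,:2].astype(np.float32),cv2.DIST_L2,0,.01,.01).ravel()[:2]; print('rib',len(q),t,np.degrees(np.arctan2(vy,vx)))
E
```

```text
8.05 [0.61383296 0.199307   0.48105162] [ 1.79908404e+02  7.09466739e-02 -5.02674850e+01] [-0.4370255  -0.33978614 -1.13982213] 0.07011504996165008 [ 6.15341556e-01  2.74810050e-01  6.48563014e-02 -1.13422110e-03
 -1.36253312e+00  7.83580911e-02]
0.178 3623 ((0.615752637386322, 0.19989831745624542), 0.039164960384368896) 0.18634149517648246
0.207 1271 ((0.6160367131233215, 0.19974260032176971), 0.017909610643982887) 0.21430708414323774
white high [0.57262082 0.11409432 0.155379  ] [0.70533072 0.30141576 0.46235007]
to go, tool axes cm [-0.09559105  0.03658323 11.9053635 ]
rib 159 53.0 35.197475
```

View pics/w3.png

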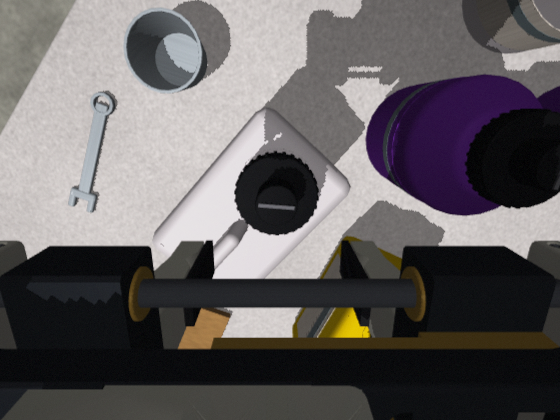

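The rib is now at +35°, against about -38° before, so the cap turned roughly 73°. The disc and knob heights match the first look, so the cap is up again, and the arm is clear.

```bash
python3 -c "
from station import *
print(job_done())"
```

```text
the job is handed in; nothing more can be done
None
```

The flat-sided white jug's cap is open and the job is handed in, at about 8 s of the 35 s allowed. `job_done()` reports no verdict, so what follows is from my own checks.

**What I did:** I gripped the knob at 40 N with the fingertips on the disc and pressed about 9.5 mm down (12.5–14 N). Holding it down, I turned the gripper 74° anticlockwise. I added 2° while the cap rose, then opened the fingers and went up 12 cm.

**Last checks:**
- **Turn:** the rib now reads +35°. The start angle was not measured as carefully: the script's rib fit found no points, so I read about -36° to -43° by eye from two pictures. That makes the turn roughly 71–78°, against the 62° needed and a stop at 75°.
- **Cap up:** the disc top reads 186.3 mm and the knob top 214.3 mm. Before the job they read 186.4 mm and 214.3 mm, so the cap has sprung back.
- **Clear of everything:** the fingers were open at 70 mm, the tips were about 9 cm above the knob, and the force reading was about 1 N, which is noise level.
- **Round jug:** I never went near its cap, but I did not measure it again at the end.

**Disagreements:** the wrist camera put the cap's axis about 3 mm further in x than the other two cameras. I aimed between them, and the side force while gripping stayed around 4 N. The cameras also read the disc top about 2 mm higher than the stated 184 mm, which is within the calibration.

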